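Clamp a shaft in the V-block with the slip-clutch screw

ROBOT

A 6-joint arm with a two-finger parallel gripper is mounted at the origin on a cart in front of the work surface, level with it; the furniture and walls round the work are solid. World frame = base frame: x ahead of the robot, y to its left, z up, the work surface at z = 0. Lengths are in m, angles in rad, forces in N, time in s.
With the tool pointing down it reaches from about 0.35 to 0.775 m from the base axis. Payload 5.5 kg.
Tool frame: the origin (TCP) lies at the very end of the fingers, on their centre line; the grasp point (between the pads) lies 19 mm behind it; x points along the fingers, y is the direction in which the jaws open and shut, and the axes are right-handed (so a half turn about x gives the same grasp; the last joint's range is limited). The gripper opens to 85 mm and grips with 20 to 120 N. Pads are 22 mm wide; open, the fingers measure 114 mm over their backs; the gripper's body (76 mm by 85 mm) begins 54 mm behind the grasp point. The pads swing forward as they close: fully open they stand 13 mm farther back than shut.
Start: joints at [1.14, 0.313, 0.046, 1.304, 0, 1.431], TCP at [0.165, 0.551, 0.231] pointing down, gripper open.
Joint ranges: [-2.76, 2.76], [-0.86, 1.69], [-1.03, 1.26], [-2.2, 2.34], [-1.47, 1.5], [-3.14, 3.14]. Speed limits (rad/s): [2.57, 2.57, 3.14, 3.14, 3.14, 3.14].

INTERFACE

Orientations are given as a unit quaternion [w, x, y, z].
In Python, from workcell import env gives the robot as it stands.
- The arm moves only by the tool servo_tool, never from a script. Its argument "increments" is a list of rows, each an object with "offset": the shift along the tool's x, y, z in cm, a list of three; "yaw": the turn about the tool's x in degrees. In form: [{"offset": [x, y, z], "yaw": yaw}, ...]. A call has exactly 8 rows; each row is the pose to reach, as a shift and turn from the pose commanded when the call began, along the tool's axes at that moment; what a row does not reach only later rows make up. A row lasts 1/10 s, in which the tool goes at most 50 mm and 8.59 degrees, less where a joint would pass 70% of its speed; a pose out of reach is approached as far as the arm can. A call with a gripper value outside its range is refused whole. "claw" is the opening, from 0 (shut) to 1 (fully open), set as the call begins (left out, the last holds). The fingers move at their own pace and stop on an object; "force" is the grip in N (left out, the last holds). Time passes only in rows, so rows that repeat a pose let the fingers close, or fill a call up. It gives the time, the measured TCP pose, the force and the opening at its end, in the units of the state.
- env.get_state(): the state, without advancing time (a new reading comes with each control period).
- env.read_camera(name): name is "scene" or "top"; returns (picture, depth): 480x640x3 uint8, red, green, blue; 480x640 float32, m along the optical axis (not along the pixel's ray), 0 where there is no reading.
- env.camera_model(name): a dict with "vertical_fov" (degrees; the focal length in pixels is half the picture's height over the tangent of half this angle, whatever the lens; pixels are square), "cx", "cy" (the principal point, pixels), "D" ([k1, k2, p1, p2, k3] as OpenCV has them; the pictures are not rectified), "world_from_camera" (4x4, takes a point from camera to world coordinates). Camera axes: x right, y up, looking along -z (the intrinsics and any distortion apply to the point x, -y, -z); pixel columns grow to the right and rows downward; lengths in m; the calibration is good to about 2 mm. A picture is of the moment at which its call begins. camera_model takes no time and is no camera call.
- env.hand_in(): hands the job in, once; it reports no verdict.
The state is a dict: "clock": time; "joint_pos": joint angles; "qvel": joint speeds; "tau": joint torques, N m; "tcp_pos": TCP position; "orientation": TCP orientation; "wrist_force": force on the tool from outside, world axes, zero at the start; "ft_torque": the same for the moment, N m; "finger_gap": finger opening in m.
Only numpy, scipy, OpenCV 4.12 (cv2) and the standard library are available. Lean on these libraries where they do the work, as an engineer would, in place of code of your own. Each camera call takes 0.05 s, during which the arm holds its last target.

TASK

Get the stepped shaft ready for inspection: with gentle pressure slide it along the V-block until its far end sits fully home against the end stop. Then tighten the clamp by turning the winged cap clockwise until its clutch first slips, and stop there: do not let the clutch slip by more than a tenth of a turn. Leave the other parts on the desk alone and let go.

Things in the scene. Friction and masses are not known exactly. Their poses are not given: they have to be found in the camera images.
- vblock: Steel V-block, 70 x 56 x 30 mm, fixed. Origin on the desk below the clamp screw; x runs along the V from the open front (x = -46 mm) to the end stop (plate 8 mm thick, 36 mm high, front face x = +24 mm). 90 degree V along y = 0; a seated shaft's axis is 27 mm above the desk. Stirrup over it: legs at y = +-31 mm, bridge z = 49 to 58 mm, 18 mm long in x, 69 mm wide.
- shaft: Loose grey steel stepped shaft, 75 mm long, 18 mm thick (solid for contact as a plain 18 mm rod), 90 g, lying in the V. Origin at mid length, 9 mm below its axis; y is the shaft's axis. It starts 12 to 24 mm short of the end stop, its near end standing out of the block's open front.
- shaft_center (a point): Centre of the shaft, on its axis at mid length; y along the shaft. With the shaft home it lies at x = -13.5 mm in the V-block's frame and the near end face at x = -51 mm, 5 mm outside the block.
- foot: Clamp foot: 16 mm disc below the bridge that presses on the shaft from above. It does not turn; it sinks 3 mm for each radian the screw turns clockwise seen from above (19 mm a turn). Origin on the screw axis, 43.5 mm below its pressing face; it starts about 3 to 8 mm above the shaft.
- foot_face (a point): Centre of the foot's pressing face (its underside).
- cap_grip (a point): Middle of the wing of the black cap on top of the clamp, on its vertical axis; x along the wing, z up. Wing 34 mm long, 18 mm high, 11 mm thick (pinch it across that), on a disc 30 mm in diameter whose top is 9 mm below this point; wing top 9 mm above it. It stands 79.5 mm over the desk, does not move up or down, and may start at any angle in a 1.5 rad range.
- cap: The same cap (origin on the desk below cap_grip). It drives the screw by a torsion spring (1.5 N m/rad: let go, it springs back up to 0.28 rad) and a drag clutch. Clockwise seen from above tightens: 0.24 N m running torque; when the foot bears, a climb over 0.2 to 0.8 rad to 0.42 N m, where the clutch slips at level torque. Let go, the screw holds by friction (60 N); turning back loosens it.
- pin_top (a point): Top of a 4 mm steel tell-tale pin in the middle of the wing's top, 10 mm above cap_grip (1 mm proud) until the clutch slips; it rises 2 mm for each radian of slip and never falls while tightening. The black lines on the thin aluminium clutch ring under the cap's disc and on the steel collar below that are in line until the clutch slips.
- ring_gauge: Bystander: plain steel ring, 43 mm in diameter, 14 mm high. Origin at its underside.
- flange: Bystander: turned steel flange, 56 mm in diameter, 20 mm high. Origin at its underside.
- bush: Bystander: turned bush, 25 mm in diameter, 17 mm high. Origin at its underside.
Things that resemble listed ones, but are neither listed nor needed, are in the scene too. What is meant by the shaft is not black or brown, and is the smaller of those in its own colour.

How it is judged:
On the way, in this order (a step that is already met when the one before it is completed fails the run):
1. the shaft is pushed home against the end stop (x of shaft_center in the frame of vblock above -0.0152 m), for 0.2 s.
2. the clutch slips with the foot bearing on the shaft, the shaft still home (z of pin_top in the frame of cap_grip above 0.01015 m and contact force between foot and shaft above 20 N and x of shaft_center in the frame of vblock above -0.0155 m), for 0.1 s.
At the end, for the whole second after the job is handed in: The shaft is within 2 mm of touching the end stop, at rest, held down by the foot with more than 20 N; the clutch has slipped (by more than 0.08 rad) but by less than 0.7 rad (all of step 2 and z of pin_top in the frame of cap_grip below 0.0114 m and linear speed of shaft below 0.01 m/s).
It fails at once if the clutch slips by more than 0.7 rad (a ninth of a turn; pin risen 1.4 mm) (z of pin_top in the frame of cap_grip above 0.0114 m).
It fails at once if the robot presses on the shaft with more than 25 N (contact force between any of the arm, the fingers and shaft above 25 N).
It fails at once if a bystander part is moved by more than 15 mm (distance of any of ring_gauge, flange, bush from where it was at the start of the episode above 0.015 m).
It also fails if it takes over 72 s, if anything falls off the work surface, if the arm or the gripper's body presses on something with over 40 N, if the wrist force passes 120 N, or if a joint passes its speed limit or range.

## Working session

There is one attempt and no reset: what is moved stays moved. The work goes in short steps, Python scripts to look and compute and a tool call to move; the robot and the scene stay as the last step left them, time stands still between calls to the robot, and variables do not carry over. Pictures are saved under pics/ and viewed, and the job is handed in when it is done.

Besides the shell and the picture viewer there is one more tool, called by a JSON object that holds its "name" and its "arguments", one argument or row to a line. servo_tool: Moves the arm, as the interface text tells. Its arguments: {"type":"object","properties":{"increments":{"type":"array","items":{"type":"object","properties":{"offset":{"type":"array","items":{"type":"number"}},"yaw":{"type":"number"}}}},"claw":{"type":"number"},"force":{"type":"number"}},"required":["increments"]}

```bash
ls; mkdir -p pics; cat > h.py <<'E'
import numpy as np, cv2
from workcell import env
def K(name):
    m=env.camera_model(name); f=240/np.tan(np.radians(m['vertical_fov'])/2)
    return np.array([[f,0,m['cx']],[0,f,m['cy']],[0,0,1]]),np.array(m['D'],float),np.array(m['world_from_camera'])
def ray(name,u,v):
    k,D,T=K(name); p=cv2.undistortPoints(np.array([[[u,v]]],float),k,D)[0,0]
    d=T[:3,:3]@np.array([p[0],-p[1],-1]); return T[:3,3],d
def atz(name,u,v,z):
    o,d=ray(name,u,v); return o+d*(z-o[2])/d[2]
def atd(name,u,v,dep):
    o,d=ray(name,u,v); return o+d*dep
def proj(name,P):
    k,D,T=K(name); P=np.atleast_2d(P); c=(np.linalg.inv(T)@np.c_[P,np.ones(len(P))].T)[:3].T
    c=c*[1,-1,-1]; return cv2.projectPoints(c,np.zeros(3),np.zeros(3),k,D)[0][:,0]
def snap(name,tag):
    im,d=env.read_camera(name); cv2.imwrite(f'pics/{tag}.png',im[:,:,::-1]); np.save(f'pics/{tag}.npy',d); return im,d
def crop(tag,u0,v0,u1,v1,out,s=4):
    im=cv2.imread(f'pics/{tag}.png')[v0:v1,u0:u1]; cv2.imwrite(f'pics/{out}.png',cv2.resize(im,None,fx=s,fy=s,interpolation=cv2.INTER_CUBIC))
E
python3 - <<'E'
from h import *
print(env.get_state())
for n in('scene','top'):
    snap(n,n+'0'); print(n,env.camera_model(n))
E
```

```text
pics
{'clock': 0.0, 'joint_pos': array([1.14041080e+00, 3.13996022e-01, 4.49627066e-02, 1.30361694e+00,
       2.14201830e-05, 1.43119846e+00]), 'qvel': array([ 4.99786541e-04, -1.04128760e-03, -1.56523956e-03,  3.47106421e-04,
       -1.77590307e-04,  1.17255839e-05]), 'tau': array([-4.97153051e-04, -4.80630040e+01,  2.98533493e+01,  1.95390685e-02,
       -3.30173043e-04,  4.21242945e-06]), 'tcp_pos': array([0.16463689, 0.55037773, 0.23040473]), 'orientation': array([ 0.69945419,  0.1018202 ,  0.69983729, -0.10307398]), 'wrist_force': array([0.06255504, 0.1037946 , 0.21627114]), 'ft_torque': array([ 0.01472461, -0.00569062,  0.00334511]), 'finger_gap': 0.08550640723596596}
scene {'vertical_fov': 53.10976621924378, 'cx': 327.01018832419544, 'cy': 232.73721937555024, 'D': array([-0.05871232,  0.        ,  0.        ,  0.        ,  0.        ]), 'world_from_camera': array([[ 0.64293257,  0.42845611, -0.63487249, -0.00867308],
       [-0.76561177,  0.33588989, -0.5486498 , -0.57599135],
       [-0.02182511,  0.83881067,  0.54398559,  0.55181966],
       [ 0.        ,  0.        ,  0.        ,  1.        ]])}
top {'vertical_fov': 42.79983008354219, 'cx': 322.6512146310773, 'cy': 230.55995539973657, 'D': array([0.01304658, 0.        , 0.        , 0.        , 0.        ]), 'world_from_camera': array([[ 0.00463064,  0.99912502, -0.04156621,  0.49004261],
       [-0.99993785,  0.00504797,  0.00994082, -0.10515635],
       [ 0.01014195,  0.04151759,  0.9990863 ,  1.28542337],
       [ 0.        ,  0.        ,  0.        ,  1.        ]])}
```

View pics/scene0.png

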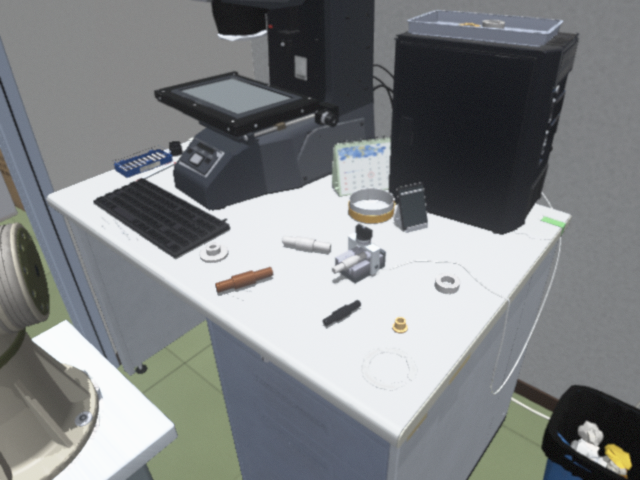

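View pics/top0.png

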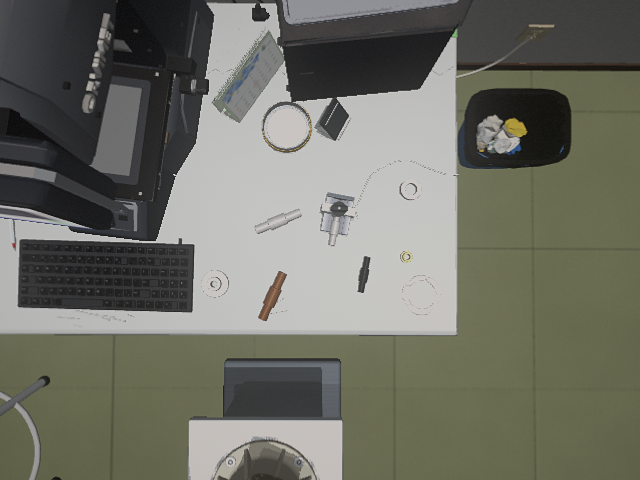

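The V-block is near (337,215) in the top picture, with the shaft sticking out toward the robot at (333,240). The larger grey lookalike lies loose at (278,220).

```bash
python3 - <<'E'
from h import *
crop('top0',300,175,380,260,'tc',7)
crop('scene0',315,210,400,295,'sc',7)
for u,v in [(333,240),(338,210),(333,246)]: print(u,v,atz('top',u,v,0.036))
print(atz('top',338,209,.0885),atz('top',338,209,.07))
d=np.load('pics/top0.npy')
print(np.round(d[190:250:2,324:356:2],3).tolist().__len__())
P=np.array([[atd('top',u,v,d[v,u])[2]*1000 if d[v,u] else 0 for u in range(318,360,2)] for v in range(186,250,2)]).round().astype(int)
for r,v in zip(P,range(186,250,2)): print(v,' '.join('%3d'%x for x in r))
E
```

```text
333 240 [ 0.52284642 -0.1388007   0.036     ]
338 210 [ 0.58427099 -0.14878819  0.036     ]
333 246 [ 0.51060253 -0.13884869  0.036     ]
[ 0.58227548 -0.14694772  0.0885    ] [ 0.58370106 -0.14759366  0.07      ]
30
186  -6  -2   1   0  -2  -5   3  -1  -1  -1  -1  -4  -1   5  -1  -5  -3  -7  -4  -4  -4
188  -5   0   4   4   2  -3   1   1   1   0   0  -1  -5  -5  -4  -4   0  -1  -4  -2   1
190  -2  -2  -3   0   1   0  -5  -2  -5  -3   0  -3  -3  -5   1  -3   1  -3  -1  -5  -6
192   1   2   3  -2  -5   0   1  -5  -4   1  -6  -1   0   0  -2   0  -1  -8   0  -2   3
194   2   0  -1  -3   1  40  34  35  39  31  33  -2  -2  -2   1  -2  -3  -1  -2   0  -6
196  -2  -3  -1   1   0  33  39  40  32  35  30  35  40  38  36  34  -3   1  -3  -2   1
198   2  -4  -1  -3   2  31  30  29  29  20  29  36  33  32  31  37  34  34   6  -3  -4
200  -5  -4   1  -1  28   0  30  31  23  23  14   9  18  22  28  27  33  37   2   1  -4
202  -3   4   2  56  28  29  29  30  24  70  71  71  69  25  30  31  29  29   0  -3   2
204  -2  -2  56  58  53  58  55  53  70  67  69  69  67  72  31  27  32  27  -3   3   0
206
[... 1232 characters left out ...]
  -6  -2  -1   3   0  -3  24  29  34  32  -3  -7  -1  17  27   1  -5   1  -3  -4   3
236   0  -2  -4  -2   0  -5  31  29  30  -2  -4   1  -1   1   1  -3   0  -1   2  -3   1
238  -3  -2  -2   0  -2   0  24  33  30  -2   2  -1  -2  -1   0  -3   1   1  -2   1  -1
240   0  -3  -2  -2  -3  -3  31  28  29   3   0  -3  -1   2  -1  -1   0  -2   1   4   0
242   1   1   2  -4  -4   1  31  34  32  -4  -3  -3   2   3   2  -5  -1   2  -3  -6  -4
244   1  -2   0  -3  -4   0  31  28  30  -1  -1  -3  -1   1  -4  -4  -5   0   2  -2   3
246  -3  -1  -3  -4   2  -1   4   0  -3  -2   2  -3  -5  -4  -1  -3  -1   0  -2  -5   0
248   0   0   1   0  -1   1   0  -3  -4   0  -5  -3   2   0   0  -2   1  -1  -2  -4  -5
```

View pics/tc.png

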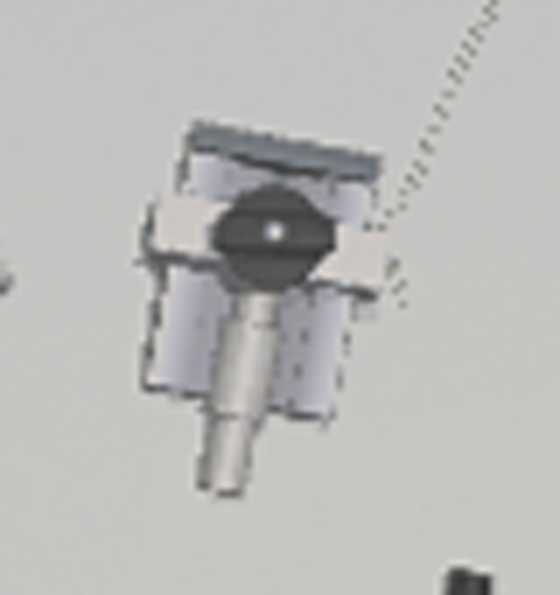

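View pics/sc.png

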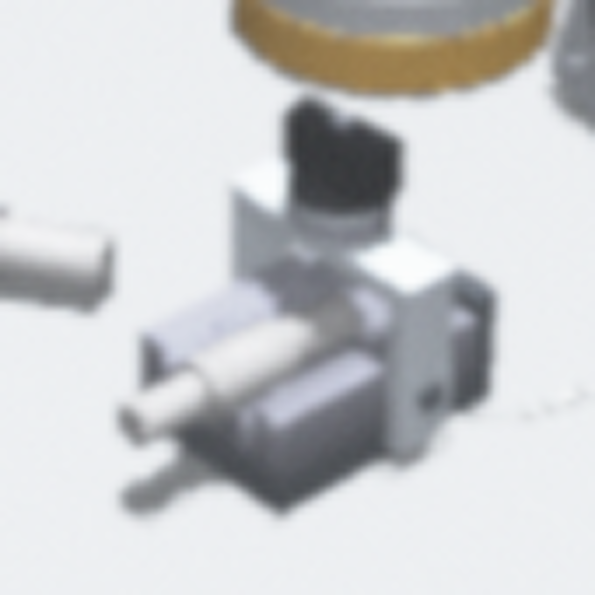

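```bash
python3 - <<'E'
from h import *
from scipy.optimize import least_squares
pts=[((193,122),(32,28,36)),((382,157),(32,-28,36)),((145,386),(-46,28,30)),((325,418),(-46,-28,30)),((150,255),(-9,34.5,58)),((380,297),(-9,-34.5,58)),((275,231),(0,0,89.5))]
uv=np.array([[(a[0]+.5)/7-.5+300,(a[1]+.5)/7-.5+175] for a,_ in pts]); M=np.array([b for _,b in pts])/1000
def W(p):
    c,s=np.cos(p[2]),np.sin(p[2]); return np.c_[p[0]+c*M[:,0]-s*M[:,1],p[1]+s*M[:,0]+c*M[:,1],M[:,2]]
r=least_squares(lambda p:(proj('top',W(p))-uv).ravel(),[.58,-.147,-.15],x_scale=[.01,.01,.1])
print(r.x,np.degrees(r.x[2])); print(r.fun.reshape(-1,2).round(2))
p=r.x; e=atz('top',(225+.5)/7-.5+300,(492+.5)/7-.5+175,.027+.006); print('near end',e)
c,s=np.cos(p[2]),np.sin(p[2]); d=e[:2]-p[:2]; print('in vblock',c*d[0]+s*d[1],-s*d[0]+c*d[1])
im=cv2.imread('pics/top0.png')[195:225,322:356]; im=np.clip((im.astype(float)-20)*2.8,0,255).astype('uint8')
cv2.imwrite('pics/cap.png',cv2.resize(im,None,fx=16,fy=16,interpolation=cv2.INTER_CUBIC))
im=cv2.imread('pics/scene0.png')[215:285,325:395]; im=np.clip((im.astype(float)-10)*2.5,0,255).astype('uint8')
cv2.imwrite('pics/scap.png',cv2.resize(im,None,fx=8,fy=8,interpolation=cv2.INTER_CUBIC))
# scene check
M2=M; print(proj('scene',W(p)).round(1))
E
```

```text
[ 0.58434164 -0.14820323 -0.18389116] -10.536187475322329
[[ 0.05  0.08]
 [-0.08  0.22]
 [-0.25 -0.12]
 [ 0.84  0.43]
 [-0.61 -0.69]
 [ 0.27 -0.24]
 [-0.19  0.34]]
near end [ 0.51297619 -0.1362903   0.033     ]
in vblock -0.07234056116757538 -0.0013375603570992423
[[364.3 238.9]
 [384.9 251.5]
 [333.4 257.1]
 [353.7 271. ]
 [346.1 235.7]
 [371.8 251.8]
 [362.5 227.2]]
```

View pics/cap.png

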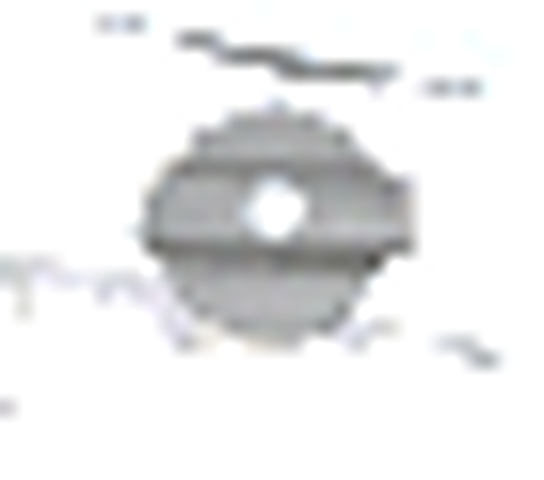

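View pics/scap.png

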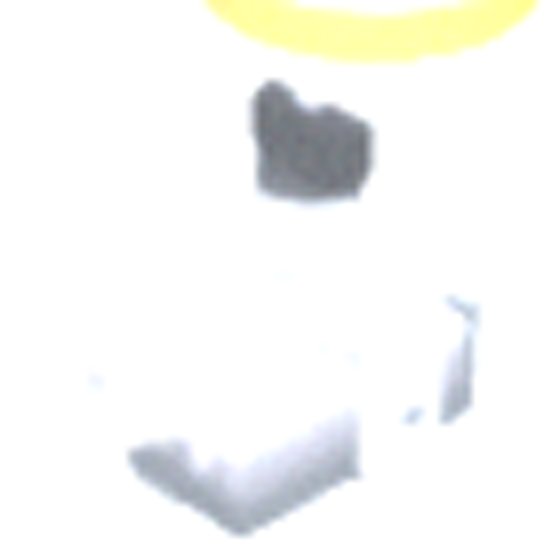

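```bash
cat >> h.py <<'E'
from scipy.spatial.transform import Rotation as R
def tool():
    s=env.get_state(); q=s['orientation']; return s,R.from_quat([q[1],q[2],q[3],q[0]]).as_matrix()
def go(P,s=None):
    s,m=tool(); return (m.T@(np.array(P)-s['tcp_pos'])*100).round(2)
def st():
    s,m=tool(); print('t',round(s['clock'],2),'tcp',s['tcp_pos'].round(4),'F',s['wrist_force'].round(2),'M',s['ft_torque'].round(3),'gap',round(s['finger_gap'],4),'j',s['joint_pos'].round(3),'ty deg',round(np.degrees(np.arctan2(m[1,1],m[0,1])),2))
E
python3 - <<'E'
from h import *
s,m=tool(); print(m.round(3)); st()
y=np.radians(-10.2); ex=np.array([np.cos(y),np.sin(y),0]); ey=np.array([-ex[1],ex[0],0])
V=np.array([.5843,-.1482,0])
for x in(-.11,-.1,-.051): print(x,V+x*ex)
E
```

```text
[[-0.001  0.287  0.958]
 [-0.002  0.958 -0.287]
 [-1.    -0.002 -0.   ]]
t 0.1 tcp [0.1647 0.5504 0.2305] F [ 0.69 -0.06 -0.02] M [ 0.009 -0.009  0.01 ] gap 0.0857 j [ 1.14   0.314  0.045  1.304 -0.     1.431] ty deg 73.34
-0.11 [ 0.47603848 -0.12872068  0.        ]
-0.1 [ 0.48588044 -0.13049153  0.        ]
-0.051 [ 0.53410602 -0.13916868  0.        ]
```

```bash
python3 - <<'E'
from h import *
print(go([.4797,-.1294,.20]), go([.33,.21,.22]))
E
```

```text
[  3.13 -56.09  49.67] [  1.09 -27.87  25.6 ]
```

{"name": "servo_tool", "arguments": {
  "increments": [
    {"offset":[0.3,-4.5,4.0],"yaw":-2},
    {"offset":[0.5,-9,8],"yaw":-4},
    {"offset":[0.8,-13.5,12],"yaw":-6.5},
    {"offset":[1,-18,16],"yaw":-6.5},
    {"offset":[1.3,-22.5,20],"yaw":-6.5},
    {"offset":[1.6,-27,24],"yaw":-6.5},
    {"offset":[2,-31.5,28],"yaw":-6.5},
    {"offset":[2.2,-36,32],"yaw":-6.5}
  ],
  "claw": 0,
  "force": 40
}}

```text
clock: 0.9
tcp_pos: [0.3337, 0.1868, 0.2129]
orientation: [0.704, 0.062, 0.704, -0.062]
wrist_force: [1.5, 0.2, -0.0]
finger_gap: 0.0001
```

```bash
python3 - <<'E'
from h import *
st();print(go([.4797,-.1294,.20]))
E
```

```text
t 0.9 tcp [0.3337 0.1868 0.2129] F [ 1.49  0.24 -0.02] M [ 0.036 -0.045  0.032] gap 0.0001 j [ 0.3   -0.054 -0.426  1.198  0.     0.476] ty deg 79.87
[  1.29 -28.56  19.94]
```

{"name": "servo_tool", "arguments": {
  "increments": [
    {"offset":[0,-4,2.5]},
    {"offset":[0,-8,5]},
    {"offset":[0.3,-12,8]},
    {"offset":[0.5,-15,10]},
    {"offset":[0.8,-19,13]},
    {"offset":[1,-20,14]},
    {"offset":[1,-20,14]},
    {"offset":[1,-20,14]}
  ]
}}

```text
invalid input
```

```bash
python3 - <<'E'
from h import *
st();print(go([.4797,-.1294,.12]))
E
```

```text
t 0.9 tcp [0.3337 0.1868 0.2129] F [ 1.49  0.24 -0.02] M [ 0.036 -0.045  0.032] gap 0.0001 j [ 0.3   -0.054 -0.426  1.198  0.     0.476] ty deg 79.87
[  9.29 -28.56  19.94]
```

Yaw is required in every row.

{"name": "servo_tool", "arguments": {
  "increments": [
    {"offset":[0,-4,2.5],"yaw":0},
    {"offset":[0,-8,5],"yaw":0},
    {"offset":[0.3,-12,8],"yaw":0},
    {"offset":[0.5,-15,10],"yaw":0},
    {"offset":[0.8,-19,13],"yaw":0},
    {"offset":[1,-20,14],"yaw":0},
    {"offset":[1,-20,14],"yaw":0},
    {"offset":[1,-20,14],"yaw":0}
  ]
}}

```text
clock: 1.7
tcp_pos: [0.4353, -0.0323, 0.2026]
orientation: [0.704, 0.063, 0.705, -0.062]
wrist_force: [0.2, -0.5, -0.1]
finger_gap: 0.0003
```

```bash
python3 - <<'E'
from h import *
st();print(go([.4797,-.1294,.12]))
E
```

```text
t 1.7 tcp [ 0.4353 -0.0323  0.2026] F [ 0.22 -0.45 -0.09] M [ 0.016  0.026 -0.006] gap 0.0003 j [-2.590e-01  6.000e-02 -3.380e-01  1.175e+00  1.000e-03 -8.100e-02] ty deg 79.82
[ 8.24 -8.77  6.1 ]
```

{"name": "servo_tool", "arguments": {
  "increments": [
    {"offset":[2,-3,2],"yaw":0},
    {"offset":[4,-5,4],"yaw":0},
    {"offset":[6,-8.8,6.1],"yaw":0},
    {"offset":[8.2,-8.8,6.1],"yaw":0},
    {"offset":[8.2,-8.8,6.1],"yaw":0},
    {"offset":[8.2,-8.8,6.1],"yaw":0},
    {"offset":[8.2,-8.8,6.1],"yaw":0},
    {"offset":[8.2,-8.8,6.1],"yaw":0}
  ]
}}

```text
clock: 2.5
tcp_pos: [0.4812, -0.1295, 0.1225]
orientation: [0.705, 0.062, 0.704, -0.062]
wrist_force: [0.1, -1.0, 0.1]
finger_gap: -0.0001
```

```bash
python3 - <<'E'
from h import *
st();print(go([.4797,-.1294,.026])); snap('top','t1'); snap('scene','s1')
crop('t1',280,170,380,290,'t1c',5)
E
```

```text
t 2.5 tcp [ 0.4812 -0.1295  0.1225] F [ 0.09 -0.97  0.13] M [0.025 0.043 0.007] gap -0.0001 j [-0.424  0.227 -0.346  0.996  0.    -0.249] ty deg 79.94
[ 9.65 -0.01 -0.18]
```

View pics/t1c.png

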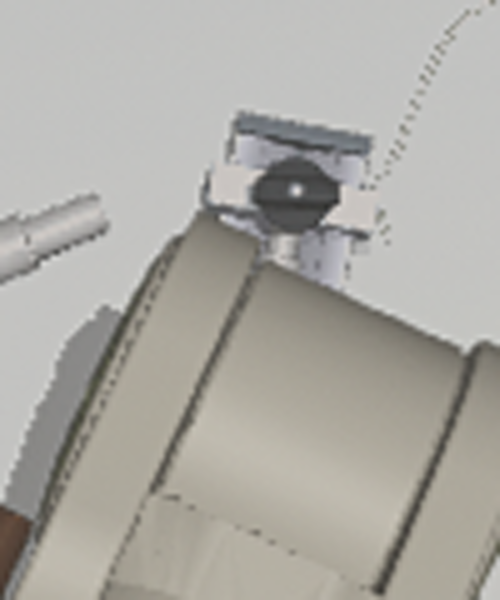

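View pics/s1.png

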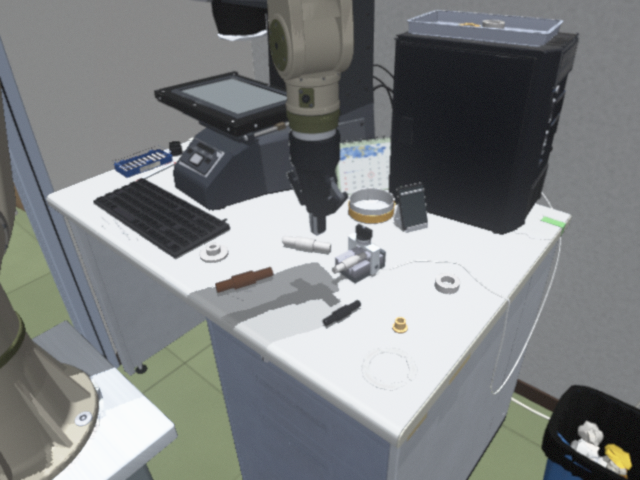

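{"name": "servo_tool", "arguments": {
  "increments": [
    {"offset":[2,0,-0.2],"yaw":0},
    {"offset":[4,0,-0.2],"yaw":0},
    {"offset":[6,0,-0.2],"yaw":0},
    {"offset":[8,0,-0.2],"yaw":0},
    {"offset":[9.6,0,-0.2],"yaw":0},
    {"offset":[9.6,0,-0.2],"yaw":0},
    {"offset":[9.6,0,-0.2],"yaw":0},
    {"offset":[9.6,0,-0.2],"yaw":0}
  ]
}}

```text
clock: 3.4
tcp_pos: [0.4795, -0.1302, 0.0262]
orientation: [0.705, 0.062, 0.704, -0.063]
wrist_force: [-1.1, -0.1, -0.8]
finger_gap: 0.0
```

```bash
python3 - <<'E'
from h import *
st(); snap('scene','s2'); crop('s2',280,190,400,300,'s2c',6); s,m=tool(); print(proj('scene',s['tcp_pos']))
y=np.radians(-10.2); ex=np.array([np.cos(y),np.sin(y),0]); 
d=s['tcp_pos']-[.5843,-.1482,0]; print('vx',d@ex,'vy',d@[-ex[1],ex[0],0])
E
```

```text
t 3.4 tcp [ 0.4795 -0.1302  0.0262] F [-1.11 -0.08 -0.8 ] M [-0.016 -0.031  0.002] gap 0.0 j [-0.427  0.326 -0.481  0.762  0.    -0.25 ] ty deg 79.84
[[317.97356354 279.51678059]]
vx -0.1061952510423963 vy -0.0009081091870040535
```

View pics/s2c.png

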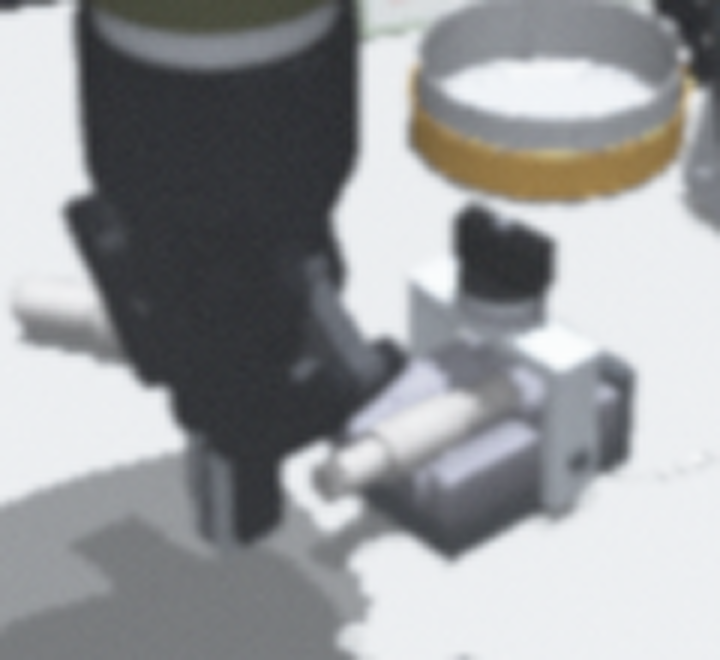

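{"name": "servo_tool", "arguments": {
  "increments": [
    {"offset":[0,0,0.5],"yaw":0},
    {"offset":[0,0,1.0],"yaw":0},
    {"offset":[0,0,1.5],"yaw":0},
    {"offset":[0,0,1.8],"yaw":0},
    {"offset":[0,0,2.1],"yaw":0},
    {"offset":[0,0,2.4],"yaw":0},
    {"offset":[0,0,2.7],"yaw":0},
    {"offset":[0,0,3.0],"yaw":0}
  ]
}}

```text
clock: 4.25
tcp_pos: [0.5078, -0.1351, 0.0249]
orientation: [0.704, 0.063, 0.705, -0.063]
wrist_force: [-1.0, -0.0, 0.3]
finger_gap: -0.0002
```

```bash
python3 - <<'E'
from h import *
st(); snap('scene','s3'); crop('s3',280,190,400,300,'s3c',6)
E
```

```text
t 4.25 tcp [ 0.5078 -0.1351  0.0249] F [-1.04 -0.03  0.33] M [-0.046  0.303 -0.026] gap -0.0002 j [-0.413  0.377 -0.408  0.788 -0.    -0.235] ty deg 79.83
```

View pics/s3c.png

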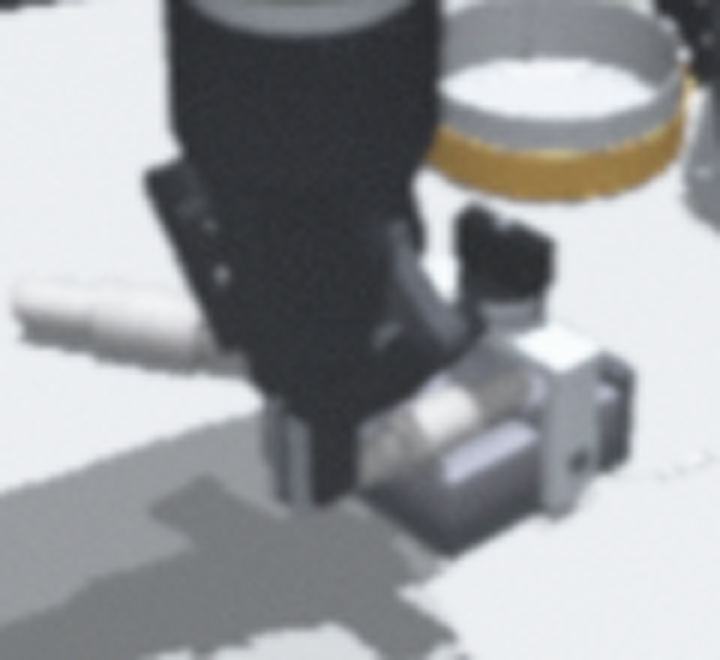

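{"name": "servo_tool", "arguments": {
  "increments": [
    {"offset":[0,0,0.2],"yaw":0},
    {"offset":[0,0,0.4],"yaw":0},
    {"offset":[0,0,0.6],"yaw":0},
    {"offset":[0,0,0.7],"yaw":0},
    {"offset":[0,0,0.8],"yaw":0},
    {"offset":[0,0,0.9],"yaw":0},
    {"offset":[0,0,1.0],"yaw":0},
    {"offset":[0,0,1.0],"yaw":0}
  ]
}}

```text
clock: 5.1
tcp_pos: [0.5182, -0.137, 0.0251]
orientation: [0.704, 0.063, 0.704, -0.063]
wrist_force: [0.0, -0.3, -0.2]
finger_gap: 0.0003
```

```bash
python3 - <<'E'
from h import *
st()
E
```

```text
t 5.1 tcp [ 0.5182 -0.137   0.0251] F [ 0.02 -0.28 -0.19] M [ 0.046  0.042 -0.017] gap 0.0003 j [-0.408  0.392 -0.382  0.796  0.    -0.231] ty deg 79.84
```

{"name": "servo_tool", "arguments": {
  "increments": [
    {"offset":[0,0,0.05],"yaw":0},
    {"offset":[0,0,0.1],"yaw":0},
    {"offset":[0,0,0.15],"yaw":0},
    {"offset":[0,0,0.2],"yaw":0},
    {"offset":[0,0,0.25],"yaw":0},
    {"offset":[0,0,0.3],"yaw":0},
    {"offset":[0,0,0.3],"yaw":0},
    {"offset":[0,0,0.3],"yaw":0}
  ]
}}

```text
clock: 5.9
tcp_pos: [0.5211, -0.1375, 0.0251]
orientation: [0.704, 0.063, 0.704, -0.063]
wrist_force: [-0.3, -0.1, 0.2]
finger_gap: 0.0
```

```bash
python3 - <<'E'
from h import *
st(); snap('scene','s4'); crop('s4',280,190,400,300,'s4c',6)
E
```

```text
t 5.9 tcp [ 0.5211 -0.1375  0.0251] F [-0.29 -0.12  0.23] M [ 0.052  0.121 -0.03 ] gap 0.0 j [-0.407  0.397 -0.374  0.799  0.    -0.23 ] ty deg 79.84
```

View pics/s4c.png

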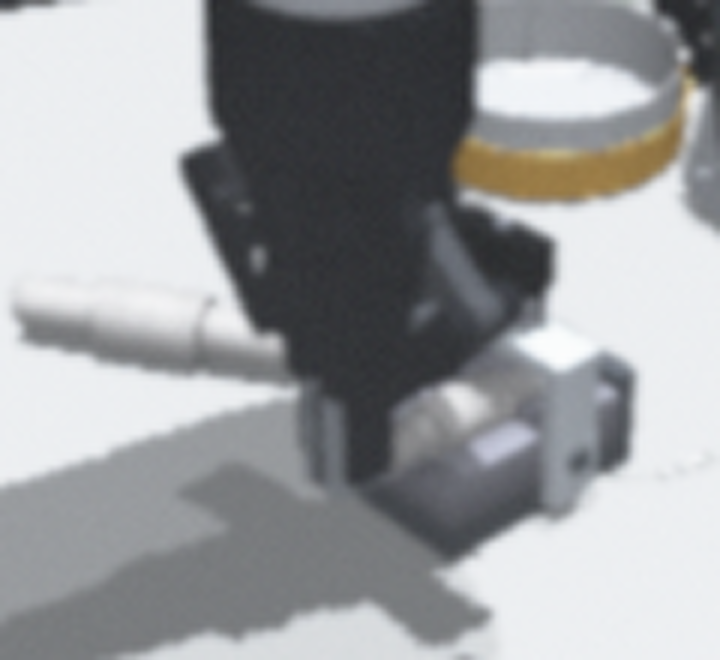

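The shaft is moving: its shoulder has shifted to about (440,410) in the crop. I'm continuing in fine steps.

{"name": "servo_tool", "arguments": {
  "increments": [
    {"offset":[0,0,0.03],"yaw":0},
    {"offset":[0,0,0.06],"yaw":0},
    {"offset":[0,0,0.09],"yaw":0},
    {"offset":[0,0,0.12],"yaw":0},
    {"offset":[0,0,0.15],"yaw":0},
    {"offset":[0,0,0.15],"yaw":0},
    {"offset":[0,0,0.15],"yaw":0},
    {"offset":[0,0,0.15],"yaw":0}
  ]
}}

```text
clock: 6.75
tcp_pos: [0.5226, -0.1378, 0.0251]
orientation: [0.704, 0.063, 0.704, -0.063]
wrist_force: [-0.5, 0.8, -0.5]
finger_gap: -0.0
```

```bash
python3 -c "
from h import *
st()"
```

```text
t 6.75 tcp [ 0.5226 -0.1378  0.0251] F [-0.48  0.75 -0.53] M [ 0.013  0.118 -0.061] gap -0.0 j [-0.406  0.399 -0.37   0.801  0.    -0.229] ty deg 79.84
```

{"name": "servo_tool", "arguments": {
  "increments": [
    {"offset":[0,0,0.02],"yaw":0},
    {"offset":[0,0,0.04],"yaw":0},
    {"offset":[0,0,0.06],"yaw":0},
    {"offset":[0,0,0.08],"yaw":0},
    {"offset":[0,0,0.1],"yaw":0},
    {"offset":[0,0,0.1],"yaw":0},
    {"offset":[0,0,0.1],"yaw":0},
    {"offset":[0,0,0.1],"yaw":0}
  ]
}}

```text
clock: 7.55
tcp_pos: [0.5231, -0.1379, 0.025]
orientation: [0.704, 0.063, 0.705, -0.063]
wrist_force: [-3.3, -1.0, 3.0]
finger_gap: 0.0003
```

```bash
python3 -c "
from h import *
st()"
```

```text
t 7.55 tcp [ 0.5231 -0.1379  0.025 ] F [-3.32 -0.97  2.96] M [ 0.013  0.599 -0.05 ] gap 0.0003 j [-0.406  0.401 -0.368  0.802 -0.    -0.229] ty deg 79.83
```

{"name": "servo_tool", "arguments": {
  "increments": [
    {"offset":[0,0,0.02],"yaw":0},
    {"offset":[0,0,0.04],"yaw":0},
    {"offset":[0,0,0.06],"yaw":0},
    {"offset":[0,0,0.06],"yaw":0},
    {"offset":[0,0,0.06],"yaw":0},
    {"offset":[0,0,0.06],"yaw":0},
    {"offset":[0,0,0.06],"yaw":0},
    {"offset":[0,0,0.06],"yaw":0}
  ]
}}

```text
clock: 8.35
tcp_pos: [0.5232, -0.1379, 0.025]
orientation: [0.704, 0.063, 0.705, -0.063]
wrist_force: [-5.3, -0.0, 3.4]
finger_gap: -0.0004
```

```bash
python3 -c "
from h import *
st();snap('scene','s5'); crop('s5',280,190,400,300,'s5c',6)"
```

```text
t 8.35 tcp [ 0.5232 -0.1379  0.025 ] F [-5.29 -0.04  3.42] M [ 0.051  1.023 -0.026] gap -0.0004 j [-0.406  0.402 -0.367  0.804 -0.    -0.228] ty deg 79.83
```

View pics/s5c.png

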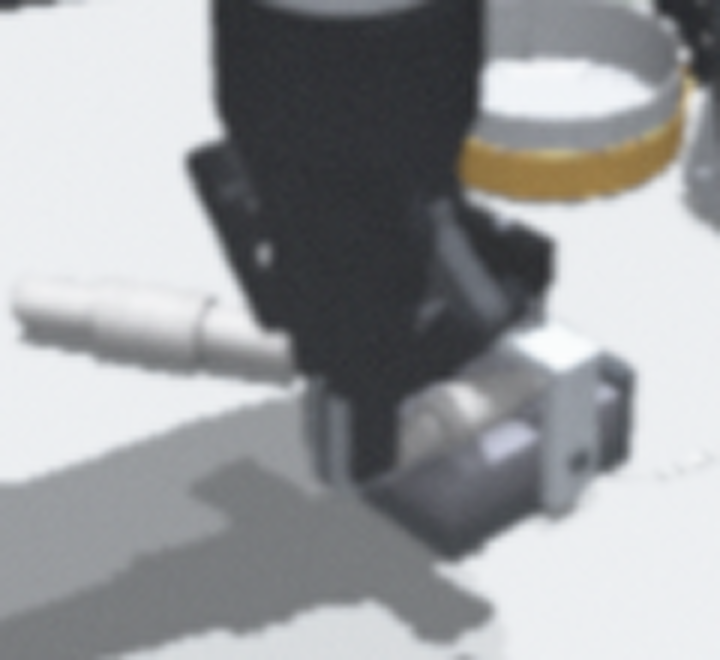

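{"name": "servo_tool", "arguments": {
  "increments": [
    {"offset":[0,0,-0.5],"yaw":0},
    {"offset":[0,0,-2],"yaw":0},
    {"offset":[-1,0,-4],"yaw":0},
    {"offset":[-4,0,-6],"yaw":-8},
    {"offset":[-8,0,-6],"yaw":-16},
    {"offset":[-13,0,-7],"yaw":-24},
    {"offset":[-16,0,-8],"yaw":-32},
    {"offset":[-16,0,-9],"yaw":-40}
  ]
}}

```text
clock: 9.2
tcp_pos: [0.439, -0.1237, 0.1904]
orientation: [0.686, -0.187, 0.679, 0.182]
wrist_force: [0.5, 0.6, 0.1]
finger_gap: -0.0002
```

{"name": "servo_tool", "arguments": {
  "increments": [
    {"offset":[0,0,-2],"yaw":-8},
    {"offset":[0,0,-4],"yaw":-16},
    {"offset":[0,0,-5],"yaw":-24},
    {"offset":[0,0,-5],"yaw":-32},
    {"offset":[0,0,-5],"yaw":-40},
    {"offset":[0,0,-5],"yaw":-48},
    {"offset":[0,0,-5],"yaw":-56},
    {"offset":[0,0,-5],"yaw":-56}
  ],
  "claw": 0.5
}}

```text
clock: 10.0
tcp_pos: [0.3928, -0.1473, 0.1853]
orientation: [0.518, -0.482, 0.517, 0.481]
wrist_force: [0.2, -0.1, 0.5]
finger_gap: 0.0427
```

```bash
python3 -c "
from h import *
st();snap('top','t6'); snap('scene','s6');crop('s6',315,210,400,295,'s6c',7);crop('t6',300,175,380,260,'t6c',7)"
```

```text
t 10.0 tcp [ 0.3928 -0.1473  0.1853] F [ 0.17 -0.07  0.48] M [-0.005  0.051  0.034] gap 0.0427 j [-5.510e-01  3.300e-02 -4.100e-01  1.125e+00  1.000e-03 -2.050e+00] ty deg 175.86
```

View pics/t6c.png

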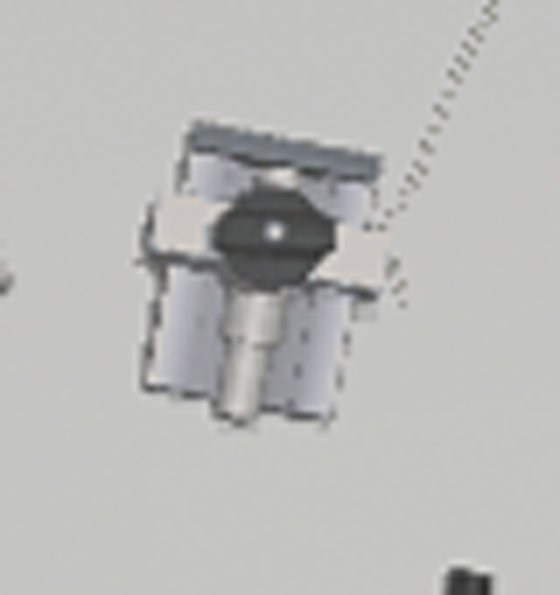

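View pics/s6c.png

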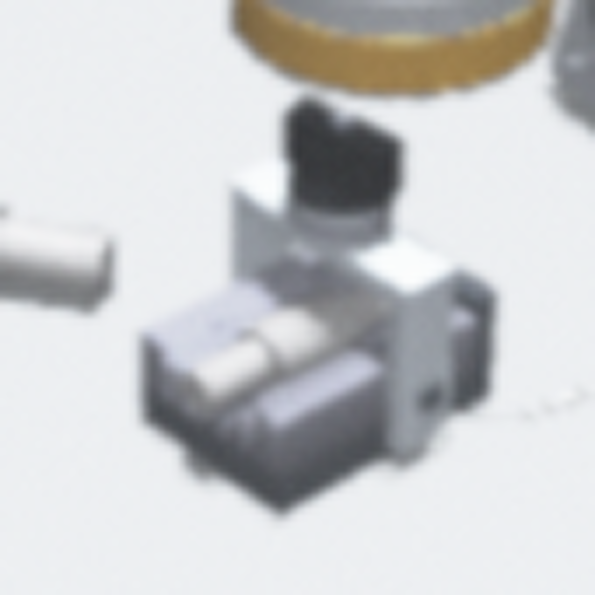

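```bash
python3 - <<'E'
from h import *
y=np.radians(-10.4); ex=np.array([np.cos(y),np.sin(y),0])
for a,z in(((238,422),.033),((238,422),.027),((247,340),.036),((225,492),.033)):
    e=atz('top',(a[0]+.5)/7-.5+300,(a[1]+.5)/7-.5+175,z)-[.5843,-.1482,0]; print(e@ex, e@[-ex[1],ex[0],0])
for uv in ((339.1,208),): print(atz('top',*uv,.0895))
# pin in scene crop (343,120)
print(atz('scene',(343.5)/7-.5+315,(119.5)/7-.5+210,.0895))
print(go([.5845,-.148,.2]))
E
```

```text
-0.0514841608026339 -0.0011222633104062633
-0.05124944020875788 -0.0012489465484942287
-0.027573301014933604 0.000774084915358729
-0.07230199203900751 -0.0011612707812052594
[ 0.58417259 -0.14906019  0.0895    ]
[ 0.58716206 -0.14843644  0.0895    ]
[ -1.45 -19.15   1.37]
```

{"name": "servo_tool", "arguments": {
  "increments": [
    {"offset":[0,-4,0.3],"yaw":-1},
    {"offset":[0,-8,0.6],"yaw":-1},
    {"offset":[0,-12,0.9],"yaw":-1},
    {"offset":[0,-16,1.2],"yaw":-1},
    {"offset":[0,-19.1,1.4],"yaw":-1},
    {"offset":[3,-19.1,1.4],"yaw":-1},
    {"offset":[5.5,-19.1,1.4],"yaw":-1},
    {"offset":[5.5,-19.1,1.4],"yaw":-1}
  ]
}}

```text
clock: 10.9
tcp_pos: [0.5815, -0.1458, 0.126]
orientation: [0.513, -0.483, 0.515, 0.488]
wrist_force: [-0.7, 0.4, -0.9]
finger_gap: 0.0428
```

```bash
python3 -c "
from h import *
st();print(go([.585,-.1485,.074]));snap('scene','s7');crop('s7',300,170,400,295,'s7c',6)"
```

```text
t 10.9 tcp [ 0.5815 -0.1458  0.126 ] F [-0.66  0.36 -0.94] M [0.056 0.007 0.018] gap 0.0428 j [-0.38   0.414 -0.069  1.094  0.    -1.893] ty deg 176.73
[ 5.2  -0.4  -0.26]
```

View pics/s7c.png

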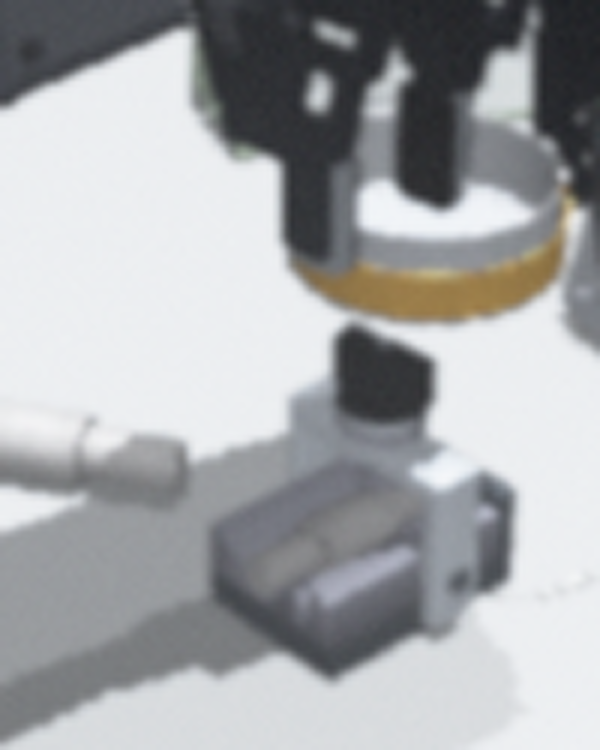

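{"name": "servo_tool", "arguments": {
  "increments": [
    {"offset":[1,-0.4,-0.25],"yaw":0},
    {"offset":[2,-0.4,-0.25],"yaw":0},
    {"offset":[3,-0.4,-0.25],"yaw":0},
    {"offset":[4,-0.4,-0.25],"yaw":0},
    {"offset":[4.6,-0.4,-0.25],"yaw":0},
    {"offset":[5.0,-0.4,-0.25],"yaw":0},
    {"offset":[5.1,-0.4,-0.25],"yaw":0},
    {"offset":[5.1,-0.4,-0.25],"yaw":0}
  ]
}}

```text
clock: 11.75
tcp_pos: [0.5875, -0.1497, 0.0791]
orientation: [0.514, -0.486, 0.514, 0.486]
wrist_force: [-0.2, 0.4, 0.4]
finger_gap: 0.0433
```

```bash
python3 -c "
from h import *
st();snap('scene','s8');crop('s8',300,170,400,295,'s8c',6)"
```

```text
t 11.75 tcp [ 0.5875 -0.1497  0.0791] F [-0.21  0.44  0.36] M [ 0.01  -0.084  0.005] gap 0.0433 j [-0.382  0.456 -0.126  0.988  0.    -1.897] ty deg 176.84
```

View pics/s8c.png

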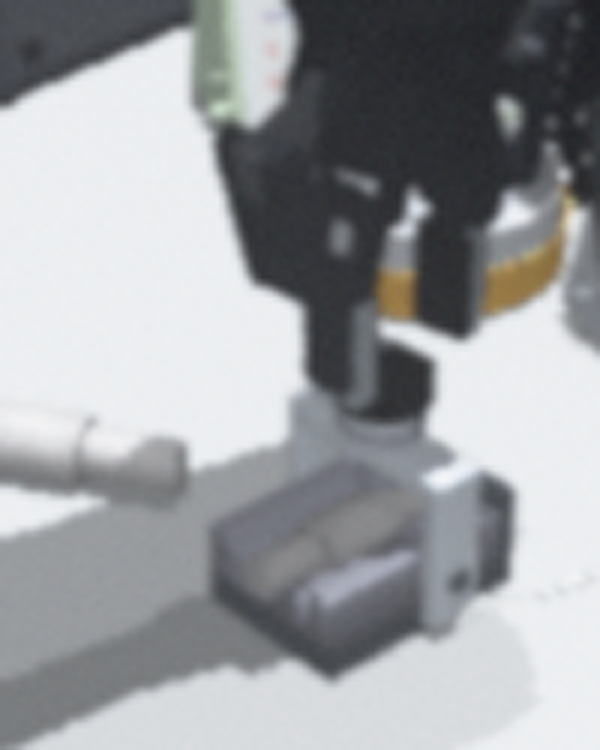

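{"name": "servo_tool", "arguments": {
  "increments": [
    {"offset":[0.2,0.2,0.1],"yaw":0},
    {"offset":[0.4,0.2,0.1],"yaw":0},
    {"offset":[0.4,0.2,0.1],"yaw":0},
    {"offset":[0.4,0.2,0.1],"yaw":0},
    {"offset":[0.4,0.2,0.1],"yaw":0},
    {"offset":[0.4,0.2,0.1],"yaw":0},
    {"offset":[0.4,0.2,0.1],"yaw":0},
    {"offset":[0.4,0.2,0.1],"yaw":0}
  ]
}}

```text
clock: 12.6
tcp_pos: [0.5855, -0.1486, 0.0751]
orientation: [0.514, -0.486, 0.514, 0.486]
wrist_force: [0.0, -1.1, 0.2]
finger_gap: 0.0427
```

```bash
python3 -c "
from h import *
st()"
```

```text
t 12.6 tcp [ 0.5855 -0.1486  0.0751] F [ 0.05 -1.1   0.23] M [ 0.02   0.008 -0.012] gap 0.0427 j [-0.381  0.456 -0.138  0.977  0.    -1.897] ty deg 176.84
```

Now I'll close on the wing.

{"name": "servo_tool", "arguments": {
  "increments": [
    {"offset":[0,0,0],"yaw":0},
    {"offset":[0,0,0],"yaw":0},
    {"offset":[0,0,0],"yaw":0},
    {"offset":[0,0,0],"yaw":0},
    {"offset":[0,0,0],"yaw":0},
    {"offset":[0,0,0],"yaw":0},
    {"offset":[0,0,0],"yaw":0},
    {"offset":[0,0,0],"yaw":0}
  ],
  "claw": 0,
  "force": 80
}}

```text
clock: 13.4
tcp_pos: [0.5848, -0.1484, 0.0753]
orientation: [0.513, -0.486, 0.514, 0.486]
wrist_force: [-4.8, 0.7, 5.0]
finger_gap: 0.0087
```

```bash
python3 -c "
from h import *
st();snap('scene','s9');crop('s9',300,170,400,295,'s9c',6)"
```

```text
t 13.4 tcp [ 0.5848 -0.1484  0.0753] F [-4.8   0.73  4.95] M [0.082 0.953 0.053] gap 0.0087 j [-0.381  0.455 -0.138  0.978 -0.    -1.897] ty deg 176.84
```

View pics/s9c.png

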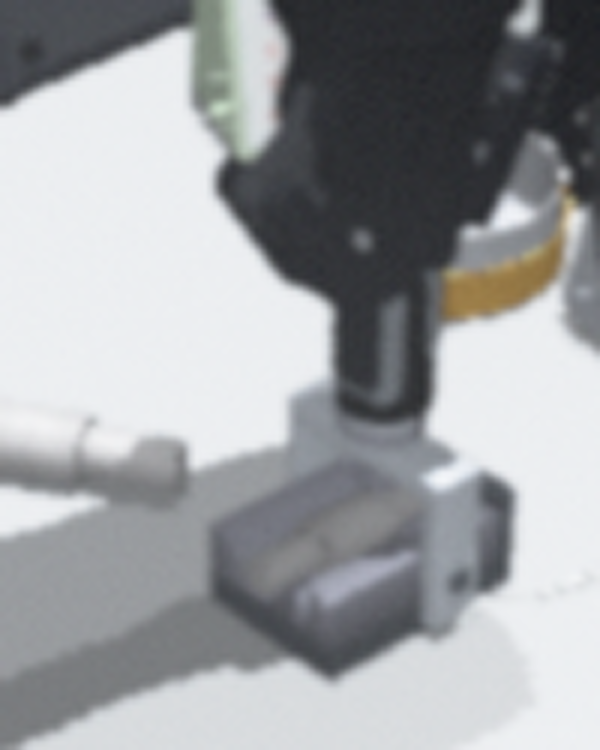

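{"name": "servo_tool", "arguments": {
  "increments": [
    {"offset":[0,0.03,0],"yaw":4},
    {"offset":[0,0.05,0],"yaw":8},
    {"offset":[0,0.05,0],"yaw":12},
    {"offset":[0,0.05,0],"yaw":16},
    {"offset":[0,0.05,0],"yaw":20},
    {"offset":[0,0.05,0],"yaw":24},
    {"offset":[0,0.05,0],"yaw":28},
    {"offset":[0,0.05,0],"yaw":28}
  ]
}}

```text
clock: 14.25
tcp_pos: [0.5844, -0.1484, 0.0753]
orientation: [0.616, -0.347, 0.616, 0.347]
wrist_force: [-4.2, 0.1, 4.6]
finger_gap: 0.0087
```

```bash
python3 -c "
from h import *
st()"
```

```text
t 14.25 tcp [ 0.5844 -0.1484  0.0753] F [-4.17  0.08  4.61] M [0.111 0.879 0.19 ] gap 0.0087 j [-0.382  0.454 -0.14   0.978 -0.    -1.407] ty deg 148.78
```

{"name": "servo_tool", "arguments": {
  "increments": [
    {"offset":[0,0,0],"yaw":3},
    {"offset":[0,0,0],"yaw":6},
    {"offset":[0,0,0],"yaw":9},
    {"offset":[0,0,0],"yaw":12},
    {"offset":[0,0,0],"yaw":15},
    {"offset":[0,0,0],"yaw":18},
    {"offset":[0,0,0],"yaw":20},
    {"offset":[0,0,0],"yaw":20}
  ]
}}

```text
clock: 15.05
tcp_pos: [0.5843, -0.1483, 0.0753]
orientation: [0.667, -0.235, 0.667, 0.235]
wrist_force: [-4.2, 0.8, 5.8]
finger_gap: 0.0087
```

```bash
python3 -c "
from h import *
st()"
```

```text
t 15.05 tcp [ 0.5843 -0.1483  0.0753] F [-4.21  0.8   5.77] M [0.098 0.951 0.251] gap 0.0087 j [-0.382  0.454 -0.14   0.978 -0.    -1.059] ty deg 128.82
```

{"name": "servo_tool", "arguments": {
  "increments": [
    {"offset":[0,0,0],"yaw":3},
    {"offset":[0,0,0],"yaw":6},
    {"offset":[0,0,0],"yaw":9},
    {"offset":[0,0,0],"yaw":12},
    {"offset":[0,0,0],"yaw":12},
    {"offset":[0,0,0],"yaw":12},
    {"offset":[0,0,0],"yaw":12},
    {"offset":[0,0,0],"yaw":12}
  ]
}}

```text
clock: 15.85
tcp_pos: [0.5842, -0.1482, 0.0753]
orientation: [0.687, -0.164, 0.688, 0.164]
wrist_force: [-4.0, 0.9, 6.2]
finger_gap: 0.0088
```

```bash
python3 -c "
from h import *
st()"
```

```text
t 15.85 tcp [ 0.5842 -0.1482  0.0753] F [-3.98  0.85  6.22] M [0.131 0.951 0.218] gap 0.0088 j [-0.381  0.454 -0.14   0.978 -0.    -0.85 ] ty deg 116.87
```

```bash
cat >> h.py <<'E'
def mz(n=6):
    a=[]
    for i in range(n):
        a.append(env.get_state()['ft_torque'][2]); env.read_camera('top')
    a.append(env.get_state()['ft_torque'][2])
    print('Mz',np.round(np.mean(a),4),'sd',np.round(np.std(a),3)); st()
E
python3 -c "
from h import *
mz()"
```

```text
Mz 0.2128 sd 0.023
t 16.15 tcp [ 0.5842 -0.1482  0.0753] F [-3.52  0.42  5.81] M [0.17  0.921 0.203] gap 0.0088 j [-0.381  0.454 -0.14   0.978 -0.    -0.85 ] ty deg 116.87
```

{"name": "servo_tool", "arguments": {
  "increments": [
    {"offset":[0,0,0],"yaw":2},
    {"offset":[0,0,0],"yaw":4},
    {"offset":[0,0,0],"yaw":6},
    {"offset":[0,0,0],"yaw":8},
    {"offset":[0,0,0],"yaw":10},
    {"offset":[0,0,0],"yaw":12},
    {"offset":[0,0,0],"yaw":12},
    {"offset":[0,0,0],"yaw":12}
  ]
}}

```text
clock: 16.95
tcp_pos: [0.5842, -0.1482, 0.0753]
orientation: [0.701, -0.091, 0.702, 0.092]
wrist_force: [-5.0, 2.2, 6.3]
finger_gap: 0.0083
```

```bash
python3 -c "
from h import *
mz()"
```

```text
Mz 0.2361 sd 0.021
t 17.25 tcp [ 0.5842 -0.1481  0.0753] F [-4.91  1.36  5.97] M [0.144 0.948 0.246] gap 0.0088 j [-0.381  0.454 -0.14   0.978 -0.    -0.641] ty deg 104.87
```

{"name": "servo_tool", "arguments": {
  "increments": [
    {"offset":[0,0,0],"yaw":2},
    {"offset":[0,0,0],"yaw":4},
    {"offset":[0,0,0],"yaw":6},
    {"offset":[0,0,0],"yaw":8},
    {"offset":[0,0,0],"yaw":10},
    {"offset":[0,0,0],"yaw":12},
    {"offset":[0,0,0],"yaw":12},
    {"offset":[0,0,0],"yaw":12}
  ]
}}

```text
clock: 18.05
tcp_pos: [0.5841, -0.148, 0.0753]
orientation: [0.706, -0.017, 0.707, 0.018]
wrist_force: [-4.6, 2.2, 5.6]
finger_gap: 0.0086
```

```bash
python3 -c "
from h import *
mz()"
```

```text
Mz 0.2494 sd 0.025
t 18.35 tcp [ 0.5842 -0.1481  0.0753] F [-4.56  0.34  5.84] M [0.28  1.008 0.267] gap 0.0088 j [-0.381  0.454 -0.14   0.978  0.    -0.432] ty deg 92.88
```

{"name": "servo_tool", "arguments": {
  "increments": [
    {"offset":[0,0,0],"yaw":2},
    {"offset":[0,0,0],"yaw":4},
    {"offset":[0,0,0],"yaw":6},
    {"offset":[0,0,0],"yaw":8},
    {"offset":[0,0,0],"yaw":10},
    {"offset":[0,0,0],"yaw":10},
    {"offset":[0,0,0],"yaw":10},
    {"offset":[0,0,0],"yaw":10}
  ]
}}

```text
clock: 19.15
tcp_pos: [0.5841, -0.148, 0.0753]
orientation: [0.705, 0.044, 0.706, -0.044]
wrist_force: [-5.7, 1.4, 6.4]
finger_gap: 0.0088
```

```bash
python3 -c "
from h import *
mz()"
```

```text
Mz 0.2923 sd 0.025
t 19.45 tcp [ 0.5841 -0.148   0.0753] F [-4.6   1.26  6.59] M [0.325 1.012 0.286] gap 0.0094 j [-0.381  0.454 -0.14   0.978  0.    -0.257] ty deg 82.89
```

{"name": "servo_tool", "arguments": {
  "increments": [
    {"offset":[0,0,0],"yaw":2},
    {"offset":[0,0,0],"yaw":4},
    {"offset":[0,0,0],"yaw":6},
    {"offset":[0,0,0],"yaw":8},
    {"offset":[0,0,0],"yaw":8},
    {"offset":[0,0,0],"yaw":8},
    {"offset":[0,0,0],"yaw":8},
    {"offset":[0,0,0],"yaw":8}
  ]
}}

```text
clock: 20.25
tcp_pos: [0.5841, -0.1479, 0.0753]
orientation: [0.7, 0.093, 0.702, -0.093]
wrist_force: [-3.6, 1.2, 6.3]
finger_gap: 0.009
```

```bash
python3 -c "
from h import *
mz()"
```

```text
Mz 0.3421 sd 0.03
t 20.55 tcp [ 0.5841 -0.1479  0.0753] F [-5.19  1.83  6.88] M [0.33  1.053 0.351] gap 0.009 j [-0.381  0.454 -0.14   0.978  0.    -0.118] ty deg 74.89
```

{"name": "servo_tool", "arguments": {
  "increments": [
    {"offset":[0,0,0],"yaw":2},
    {"offset":[0,0,0],"yaw":4},
    {"offset":[0,0,0],"yaw":6},
    {"offset":[0,0,0],"yaw":8},
    {"offset":[0,0,0],"yaw":8},
    {"offset":[0,0,0],"yaw":8},
    {"offset":[0,0,0],"yaw":8},
    {"offset":[0,0,0],"yaw":8}
  ]
}}

```text
clock: 21.35
tcp_pos: [0.5841, -0.1478, 0.0753]
orientation: [0.692, 0.142, 0.693, -0.141]
wrist_force: [-4.0, 3.3, 6.2]
finger_gap: 0.0088
```

```bash
python3 -c "
from h import *
mz()"
```

```text
Mz 0.3942 sd 0.027
t 21.65 tcp [ 0.5841 -0.1478  0.0753] F [-5.08  2.16  5.38] M [0.379 1.102 0.418] gap 0.0086 j [-0.381  0.454 -0.14   0.978  0.     0.022] ty deg 66.91
```

{"name": "servo_tool", "arguments": {
  "increments": [
    {"offset":[0,0,0],"yaw":1},
    {"offset":[0,0,0],"yaw":2},
    {"offset":[0,0,0],"yaw":3},
    {"offset":[0,0,0],"yaw":4},
    {"offset":[0,0,0],"yaw":5},
    {"offset":[0,0,0],"yaw":6},
    {"offset":[0,0,0],"yaw":6},
    {"offset":[0,0,0],"yaw":6}
  ]
}}

```text
clock: 22.45
tcp_pos: [0.5841, -0.1478, 0.0753]
orientation: [0.684, 0.178, 0.685, -0.177]
wrist_force: [-5.2, 2.1, 5.9]
finger_gap: 0.0086
```

```bash
python3 -c "
from h import *
mz(12)"
```

```text
Mz 0.4289 sd 0.032
t 23.05 tcp [ 0.5842 -0.1478  0.0753] F [-4.43  2.15  6.26] M [0.388 1.059 0.47 ] gap 0.0086 j [-0.381  0.454 -0.14   0.978  0.     0.127] ty deg 60.91
```

{"name": "servo_tool", "arguments": {
  "increments": [
    {"offset":[0,0,0],"yaw":1},
    {"offset":[0,0,0],"yaw":2},
    {"offset":[0,0,0],"yaw":3},
    {"offset":[0,0,0],"yaw":4},
    {"offset":[0,0,0],"yaw":5},
    {"offset":[0,0,0],"yaw":6},
    {"offset":[0,0,0],"yaw":6},
    {"offset":[0,0,0],"yaw":6}
  ]
}}

```text
clock: 23.85
tcp_pos: [0.5842, -0.1477, 0.0753]
orientation: [0.674, 0.213, 0.675, -0.213]
wrist_force: [-4.6, 2.5, 6.6]
finger_gap: 0.0084
```

```bash
python3 -c "
from h import *
mz(12)"
```

```text
Mz 0.4225 sd 0.034
t 24.45 tcp [ 0.5842 -0.1477  0.0753] F [-4.73  2.38  6.6 ] M [0.411 1.021 0.371] gap 0.0089 j [-0.381  0.454 -0.14   0.978  0.001  0.231] ty deg 54.92
```

{"name": "servo_tool", "arguments": {
  "increments": [
    {"offset":[0,0,0],"yaw":1},
    {"offset":[0,0,0],"yaw":2},
    {"offset":[0,0,0],"yaw":3},
    {"offset":[0,0,0],"yaw":4},
    {"offset":[0,0,0],"yaw":5},
    {"offset":[0,0,0],"yaw":6},
    {"offset":[0,0,0],"yaw":7},
    {"offset":[0,0,0],"yaw":8}
  ]
}}

```text
clock: 25.25
tcp_pos: [0.5842, -0.1477, 0.0753]
orientation: [0.657, 0.26, 0.658, -0.26]
wrist_force: [-4.8, 3.1, 5.7]
finger_gap: 0.0088
```

```bash
python3 -c "
from h import *
mz(12)"
```

```text
Mz 0.4179 sd 0.03
t 25.85 tcp [ 0.5842 -0.1477  0.0753] F [-3.71  2.29  5.89] M [0.444 1.021 0.365] gap 0.0088 j [-0.381  0.454 -0.14   0.978  0.001  0.371] ty deg 46.92
```

{"name": "servo_tool", "arguments": {
  "increments": [
    {"offset":[0,0,0],"yaw":0},
    {"offset":[0,0,0],"yaw":0},
    {"offset":[0,0,0],"yaw":0},
    {"offset":[0,0,0],"yaw":0},
    {"offset":[0,0,0],"yaw":0},
    {"offset":[0,0,0],"yaw":0},
    {"offset":[0,0,0],"yaw":0},
    {"offset":[0,0,0],"yaw":0}
  ],
  "claw": 0.6
}}

```text
clock: 26.65
tcp_pos: [0.585, -0.1485, 0.075]
orientation: [0.658, 0.26, 0.658, -0.26]
wrist_force: [-0.8, 0.9, 0.1]
finger_gap: 0.051
```

{"name": "servo_tool", "arguments": {
  "increments": [
    {"offset":[-1,0,0],"yaw":0},
    {"offset":[-3,0,0],"yaw":0},
    {"offset":[-6,0,0],"yaw":0},
    {"offset":[-10,0,0],"yaw":0},
    {"offset":[-12,3,-3],"yaw":0},
    {"offset":[-12,6,-6],"yaw":0},
    {"offset":[-12,10,-10],"yaw":0},
    {"offset":[-12,10,-10],"yaw":0}
  ]
}}

```text
clock: 27.45
tcp_pos: [0.5799, -0.0026, 0.1965]
orientation: [0.658, 0.259, 0.658, -0.258]
wrist_force: [-0.3, -0.6, -0.4]
finger_gap: 0.0512
```

```bash
python3 -c "
from h import *
st();snap('top','ta'); snap('scene','sa');crop('sa',315,210,400,295,'sac',7);crop('ta',300,175,380,260,'tac',7)"
```

```text
t 27.45 tcp [ 0.5799 -0.0026  0.1965] F [-0.33 -0.58 -0.43] M [-0.071  0.036  0.028] gap 0.0512 j [-0.144  0.333 -0.011  1.226  0.002  0.604] ty deg 47.14
```

View pics/tac.png

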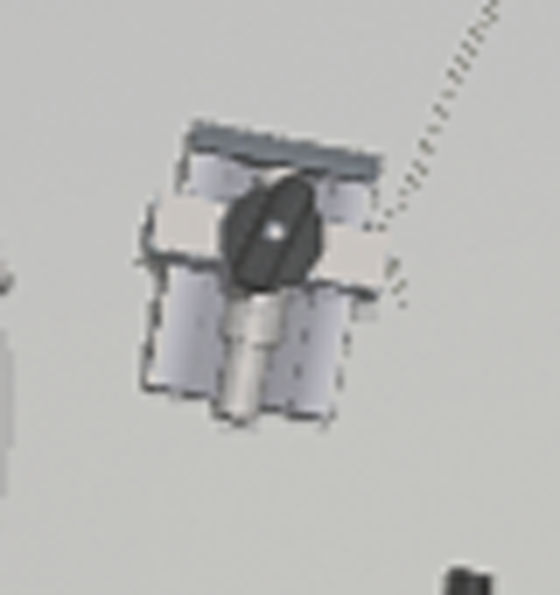

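View pics/sac.png

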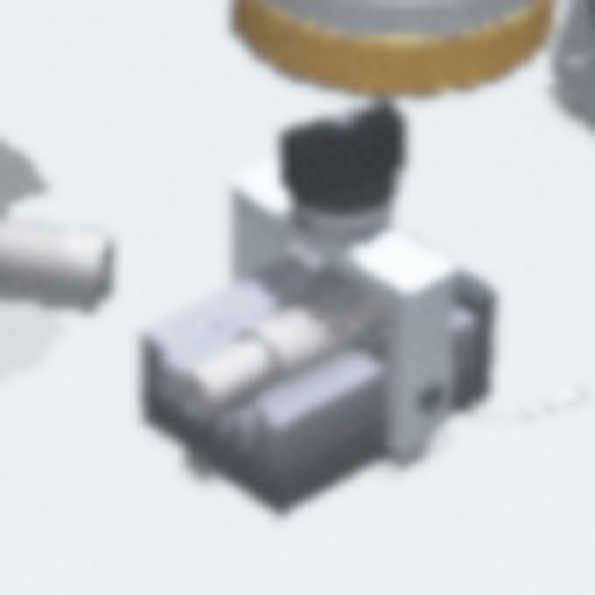

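```bash
python3 -c "
from h import *
a=cv2.imread('pics/top0.png').astype(int);b=cv2.imread('pics/ta.png').astype(int)
for n,(u,v) in dict(ring=(410,189),bush=(406,257),flange=(215,284)).items(): print(n,abs(a-b)[v-15:v+15,u-15:u+15].mean())
print(env.hand_in())"
```

```text
ring 1.6481481481481481
bush 1.6203703703703705
flange 31.23185185185185
the job is handed in; nothing more can be done
None
```

```bash
python3 -c "
from h import *
a=cv2.imread('pics/scene0.png')[235:270,190:240];b=cv2.imread('pics/sa.png')[235:270,190:240]
cv2.imwrite('pics/fl.png',cv2.resize(np.hstack([a,b]),None,fx=7,fy=7))"
```

```text
(no output)
```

View pics/fl.png

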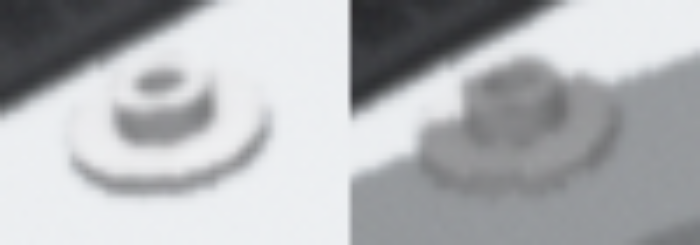

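The shaft is home against the end stop, the clamp is tightened to the clutch slip, the gripper has let go, and the job is handed in. No verdict was reported.

- **Shaft:** I pushed it about 21 mm with shut fingers until it stopped, using about 6 N at most. The last picture puts its near end at x ≈ -51.4 mm against -51 mm expected. The small difference is within the camera calibration error.
- **Clamp:** I turned the wing 130° clockwise in one grip. The torque ran at about 0.24 N m, climbed, then stayed level at 0.43, 0.42 and 0.42 N m over the last 14°. From that I put the clutch slip at about 0.28 rad (0.24 to 0.35), inside the 0.08 to 0.7 rad limits.
- **After letting go:** the wing sprang back about 12°, against at most 16° given, so it had not slipped in the fingers.
- **Not seen directly:** I inferred the slip and the foot's hold on the shaft from the torque. A pin rise of about 0.6 mm is too small for these cameras.
- **Bystanders:** the ring gauge and bush look unchanged. The automatic comparison flagged the flange before hand-in, and I only checked why afterwards. It lies in the arm's shadow and has not moved.

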